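# Fetch the small bowl from behind the drying pieces

### The job

The small gilded footed bowl at the back of the drying crate is ready to have its stones set. Stand the canister, the vase and the hand bell that hem it in on the wooden side board, then set the bowl upright in the middle of the banding wheel, and afterwards stand each of the three pieces back in the crate on the spot where it was drying. The gilding is fresh: set everything down gently without dropping or tipping it, and leave the two lotus buds in the crate undisturbed.

Things in the scene. Friction and masses are not known exactly. Their poses are not given: they have to be found in the camera images.
- bowl: Small gilded footed bowl, to be fetched; stands in the middle by the crate's back wall. Round, 54 mm high; foot 48 mm across, stem 20 mm, upright rim band 60 mm across outside (40 to 54 mm height; grip it from outside), rim wall 4 mm. About 0.12 kg. Origin: centre of its underside, z up.
- canister: Gilded straight-sided round canister, lid fixed, 127 mm high, body 62 mm across, lid rim 66 mm at 77 to 85 mm height, small clear and blue stones around it; on top a round knob 24 mm across from 100 to 127 mm height (grip here). One solid piece, about 0.22 kg. Stands at one of three places around the bowl. Origin: centre of its underside, z up.
- vase: Gilded round-bellied vase, 130 mm high, belly 62 mm across at 42 mm height, foot 44 mm, narrow neck 22 mm across from 86 mm up, lip 27 mm across from 116 to 130 mm height (grip here). Solid, about 0.20 kg. Stands at one of three places around the bowl. Origin: centre of its underside, z up.
- bell: Gilded hand bell standing on its mouth, 134 mm high, mouth 66 mm across, tapering to 20 mm at 68 mm height; straight dark wooden handle 21 mm across from 78 to 128 mm height (grip here), small gold tip. About 0.26 kg. Stands at one of three places around the bowl. Origin: centre of its underside, z up.
- crate: Low wooden crate with a grey floor, fixed, 170 (x) by 300 mm (y); floor top at 10 mm height; back (+x) and side walls 8 mm thick, top at 60 mm; front open. Origin: centre of underside, x to its back, y to its left. Bowl at about (40, 0) mm, the three pieces at (40, 72), (40, -72) and (-32, 0) mm, each within 5 mm of the middle of a pale paper slip; which piece is where changes.
- board: Wooden side board spotted with white and gold paint, fixed, 270 mm (x) by 120 mm (y), 18 mm thick; it lies to the left or right of the crate, where the three pieces are to stand in the meantime. Origin: centre of its underside, top at 18 mm height.
- wheel: Banding wheel (decorator's turntable): fixed grey base, round aluminium head 150 mm across with fine ring lines, turning with slight friction; its top is at 55 mm height. On the other side of the crate from the side board. Origin: on its axis, at its underside.
- bud_left: Small gilded lotus-bud finial, 50 mm high, 30 mm across, in the crate's front left corner at about x -45, y 95 mm from the crate's origin; stays there. Origin: centre of its underside.
- bud_right: The same kind of lotus bud in the crate's front right corner at about x -45, y -95 mm from the crate's origin; stays there. Origin: centre of its underside.

How it is judged:
By the outcome, as a careful person would: the job done as asked, in the order asked, and still so for the second after the job is handed in, with the robot touching nothing.
It also fails if it takes over 131 s, if anything falls off the work surface, if the arm or the gripper's body presses on something with over 40 N, if the wrist force passes 120 N, or if a joint passes its speed limit or range.

### The arm

A 6-joint arm with a two-finger parallel gripper is mounted at the origin on the work surface. World frame = base frame: x ahead of the robot, y to its left, z up, the work surface at z = 0. Lengths are in m, angles in rad, forces in N, time in s.
With the tool pointing down it reaches from about 0.25 to 0.725 m from the base axis. Payload 4 kg.
Tool frame: the origin (TCP) lies midway between the tips of the shut fingers; the grasp point (between the pads) lies bot.pinch_z behind it (bot.pinch_z is the distance from the TCP to the grasp point, in m); z points along the fingers, y is the line along which they close (so a half turn about z gives the same grasp; the last joint's range is limited). The gripper opens to 85 mm and grips with 20 to 120 N. Pads are 22 mm wide; open, the fingers measure 114 mm over their backs; the gripper's body (76 mm by 85 mm) begins 54 mm behind the grasp point. The pads swing forward as they close: fully open they stand 13 mm farther back than shut.
Start: joints at [1.186, 0.241, 0.005, 1.335, 0, 1.571], TCP at [0.188, 0.463, 0.231] pointing down, gripper open.
Joint ranges: [-2.72, 2.72], [-1.05, 1.87], [-1.09, 1.28], [-1.99, 2.15], [-1.42, 1.44], [-3.14, 3.14]. Speed limits (rad/s): [2.79, 2.79, 3.14, 3.14, 3.14, 3.14].

### API

Orientations are given as a unit quaternion [x, y, z, w].
In Python, from workcell import bot gives the robot as it stands.
- The arm moves only by the tool jog_arm, called after "Request:" as name(argument=value, ...) on one line, values as JSON. Schema: {"type":"object","properties":{"motion":{"type":"array","items":{"type":"number"},"minItems":7,"maxItems":70},"only":{"type":"string"},"quiet":{"type":"boolean"},"lines":{"type":"string"}},"required":["motion"],"additionalProperties":false}. motion is one flat list of numbers that holds 1 to 10 rows one after another, with no inner brackets; each row has 7 numbers: a rotation vector rx, ry, rz in a scale on which 1.0 is pi/2 rad, then dx, dy, dz in fractions of the full range, 1 being 0.8 m, then the finger opening in m; each row is the pose to reach, as a shift and turn from the pose commanded when the call began, along the tool's axes at that moment; what a row does not reach only later rows make up. A row lasts 1/8 s, in which the tool goes at most 0.0625 m and 0.188 rad, less where a joint would pass 70% of its speed; a pose out of reach is approached as far as the arm can. The fingers move at their own pace and stop on an object; the grip force is fixed at half the most. Time passes only in rows, so rows that do not move let the fingers close. The tool returns the time, the measured TCP pose, the force, the opening and the grip force at its end. only (a regular expression) keeps the lines of the reply that match it, lines (a string "A,B") keeps lines A to B, and quiet returns only ok. A shift or turn number past 1, either way, is cut back to 1. Input that does not fit is refused with a message, and nothing moves.
- bot.get_obs(): the state, without advancing time (a new reading comes with each control period).
- bot.camera(name): name is "scene" or "top" or "wrist"; returns the picture (480x640x3 uint8, red, green, blue); there is no depth.
- bot.calibration(name): a dict with "mtx" (3x3 intrinsics, pixels), "R" (3x3) and "t" (3): a world point X has camera coordinates R X + t. Camera axes: x right, y down, z forward; pixel columns grow to the right and rows downward; lengths in m; the calibration is good to about 2 mm. A picture is of the moment at which its call begins: read the wrist's pose just before it. calibration takes no time and is no camera call; for the wrist camera it gives the pose at the moment of the call.
- bot.job_done(): hands the job in; it is judged then, once.
The state is a dict: "clock": time; "joint_pos": joint angles; "joint_vel": joint speeds; "tau": joint torques, N m; "eef_pos": TCP position; "tool_rot": TCP orientation; "ft_force": force on the tool from outside, world axes, zero at the start; "ft_torque": the same for the moment, N m; "grip_width": finger opening in m; "grasp_force": force on a finger pad.
Only numpy, scipy, OpenCV 4.12 (cv2) and the standard library are available. Lean on these libraries where they do the work, as an engineer would, in place of code of your own. Each camera call takes 0.05 s, during which the arm holds its last target. There are 200 camera calls.

## Working session

There is one attempt and no reset: what is moved stays moved. The work goes in short steps, Python scripts to look and compute and a tool call to move; the robot and the scene stay as the last step left them, time stands still between calls to the robot, and variables do not carry over. Pictures are saved under pics/ and viewed, at most 14 in all, crops included, and the job is handed in when it is done.

```bash
ls; mkdir -p pics; python3 - <<'E'
from workcell import bot
import cv2
o=bot.get_obs(); print(o['clock'],o['eef_pos'],o['tool_rot'],bot.pinch_z,o['grip_width'])
for n in ("scene","top"):
    cv2.imwrite(f"pics/{n}0.png",bot.camera(n)[...,::-1]); c=bot.calibration(n); print(n,c)
E
```

```text
pics
workcell.py
0.0 [0.18744816 0.46286235 0.23041481] [ 1.91189060e-01  9.81552682e-01 -1.02103369e-03 -1.82255024e-04] 0.0187 0.08556525586774237
scene {'mtx': array([[462.42501062,   0.        , 322.79562736],
       [  0.        , 462.42501062, 240.85258556],
       [  0.        ,   0.        ,   1.        ]]), 'R': array([[ 0.75672944,  0.65372352,  0.0024739 ],
       [ 0.52265867, -0.60273122, -0.60294526],
       [-0.3926684 ,  0.45755943, -0.79777873]]), 't': array([-0.44846025, -0.26218936,  1.16859319])}
top {'mtx': array([[481.06537134,   0.        , 322.18756368],
       [  0.        , 481.06537134, 237.52810311],
       [  0.        ,   0.        ,   1.        ]]), 'R': array([[-6.14446723e-03, -9.99981122e-01, -3.37319467e-05],
       [-9.82304450e-01,  6.04216597e-03, -1.87193645e-01],
       [ 1.87190315e-01, -1.11707017e-03, -9.82323032e-01]]), 't': array([0.00435774, 0.5810382 , 0.97635733])}
```

View pics/scene0.png

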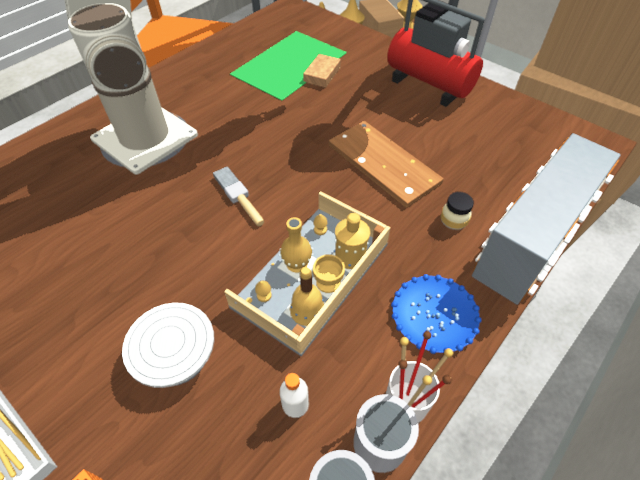

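View pics/top0.png

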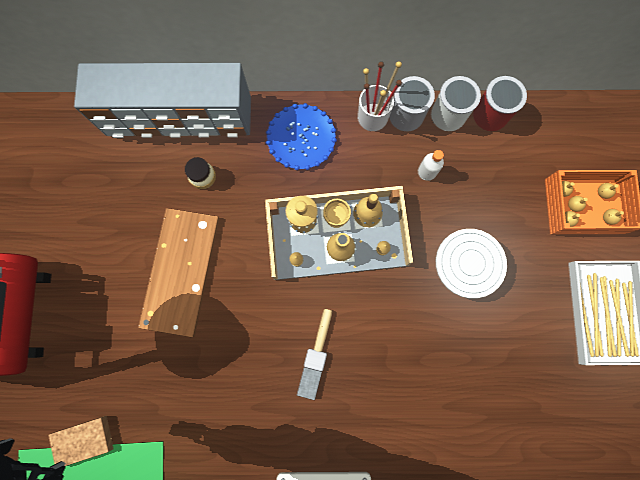

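Top view: crate with canister at left (301,205), bell right (371,203), vase in front (343,240), bowl (337,212). The board is at left (about (180,272)) and the wheel at right (472,263).

```bash
cat > h.py <<'E'
import numpy as np, cv2
from workcell import bot
def ray(name,px,z,c=None):
    c=c or bot.calibration(name)
    d=c['R'].T@np.linalg.inv(c['mtx'])@np.array([px[0],px[1],1.]); o=-c['R'].T@c['t']
    return o+d*(z-o[2])/d[2]
def tri(v):  # list of (calib,px)
    A=np.zeros((3,3)); b=np.zeros(3)
    for c,px in v:
        d=c['R'].T@np.linalg.inv(c['mtx'])@np.array([px[0],px[1],1.]); d/=np.linalg.norm(d)
        P=np.eye(3)-np.outer(d,d); A+=P; b+=P@(-c['R'].T@c['t'])
    return np.linalg.solve(A,b)
E
python3 - <<'E'
from h import *
t=cv2.imread('pics/top0.png'); s=cv2.imread('pics/scene0.png')
cv2.imwrite('pics/tc.png',cv2.resize(t[180:284,262:416],None,fx=5,fy=5,interpolation=cv2.INTER_CUBIC))
cv2.imwrite('pics/sc.png',cv2.resize(s[190:350,225:395],None,fx=3.7,fy=3.7,interpolation=cv2.INTER_CUBIC))
# wheel: white blob right of crate
g=t.min(2); m=np.uint8(g>170)*255; m[:, :425]=0; m[:,520:]=0; m[:215]=0; m[310:]=0
cs=max(cv2.findContours(cv2.morphologyEx(m,cv2.MORPH_CLOSE,np.ones((9,9))),0,2)[0],key=cv2.contourArea); e=cv2.fitEllipse(cv2.convexHull(cs)); print('wheel',e,ray('top',e[0],.055))
for p in [(168,209),(217,215),(193,336),(139,326)]: print('board',ray('top',p,.018))
for p in [(266,201),(403,187),(411,264),(275,277)]: print('crate',ray('top',p,.06))
E
```

```text
wheel ((471.0052185058594, 262.956298828125), (68.115478515625, 72.34815216064453), 124.0978775024414) [ 0.52415918 -0.31465495  0.055     ]
board [0.65546754 0.3468057  0.018     ]
board [0.64093828 0.23621901 0.018     ]
board [0.37543529 0.27829204 0.018     ]
board [0.39718396 0.39512719 0.018     ]
crate [0.66129523 0.12188978 0.06      ]
crate [ 0.69093625 -0.17576654  0.06      ]
crate [ 0.52204657 -0.18630516  0.06      ]
crate [0.49630692 0.10039924 0.06      ]
```

View pics/tc.png

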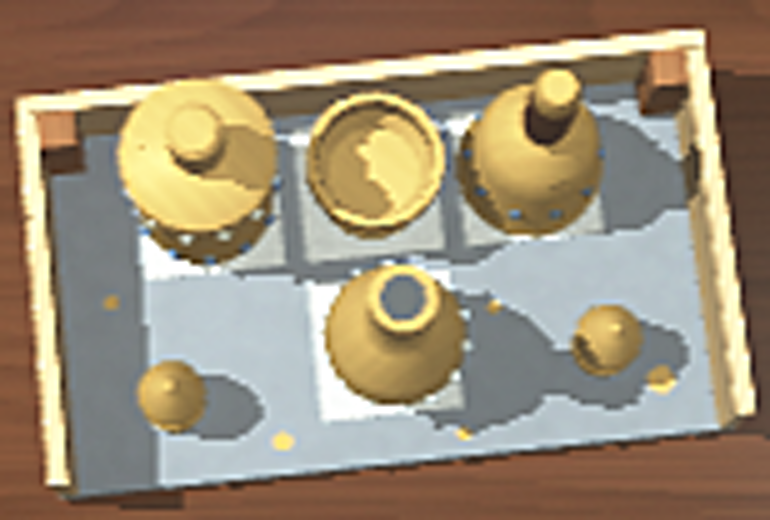

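View pics/sc.png

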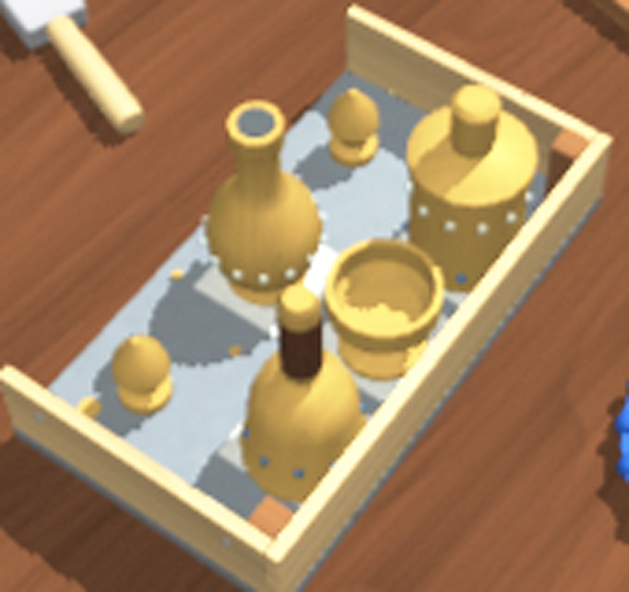

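Crops: canister knob at (197,130) top / (476,105) scene; vase lip (404,299) / (256,124); bell tip (556,92) / (299,305); bowl rim centre (375,161) / (385,287).

```bash
python3 - <<'E'
from h import *
ct,cs=bot.calibration('top'),bot.calibration('scene')
T=lambda u,v:((u+.5)/5-.5+262,(v+.5)/5-.5+180)
S=lambda u,v:((u+.5)/3.7-.5+225,(v+.5)/3.7-.5+190)
P=dict(can=((197,130),(476,105),.135),vase=((404,299),(256,124),.140),bell=((556,92),(299,305),.137),bowl=((375,161),(385,287),.064))
cor=np.array([ray('top',T(*p),.06)[:2] for p in [(15,100),(705,30),(755,415),(48,487)]]); print(cor)
back=cor[0]-cor[1]; yaw=np.arctan2(-back[0],back[1]); print('yaw',yaw,np.linalg.norm(back))
R=np.array([[np.cos(yaw),-np.sin(yaw)],[np.sin(yaw),np.cos(yaw)]])
C=(cor[0]+cor[1])/2-R@[.085,0]; print('C',C, 'side len',np.linalg.norm(cor[1]-cor[2]))
for k,(a,b,z) in P.items():
    x=tri([(ct,T(*a)),(cs,S(*b))]); r=ray('top',T(*a),z); s=ray('scene',S(*b),z)
    print(k,x.round(4),r[:2].round(4),s[:2].round(4),'crate frame',(R.T@((r+s)[:2]/2-C)).round(4))
for q in [(.04,.072),(.04,-.072),(-.032,0),(.04,0)]: print(q,C+R@q)
E
```

```text
[[ 0.66444554  0.12497039]
 [ 0.69410775 -0.17501458]
 [ 0.52500357 -0.18980516]
 [ 0.49635598  0.1083789 ]]
yaw 0.09855862413665105 0.30144789051337695
C [ 0.59468915 -0.03338602] side len 0.16974977015799173
can [0.6297 0.042  0.1375] [0.631  0.0428] [0.6279 0.0428] crate frame [0.0421 0.0724]
vase [ 0.5598 -0.0394  0.1421] [ 0.5608 -0.0388] [ 0.558  -0.0391] crate frame [-0.0356 -0.002 ]
bell [ 0.6437 -0.1014  0.1401] [ 0.6453 -0.1009] [ 0.6416 -0.1009] crate frame [ 0.0419 -0.072 ]
bowl [ 0.6344 -0.031   0.0657] [ 0.6353 -0.0305] [ 0.6333 -0.0307] crate frame [ 0.0397 -0.0011]
(0.04, 0.072) [0.62741029 0.04220053]
(0.04, -0.072) [ 0.64157977 -0.10110064]
(-0.032, 0) [ 0.56284444 -0.03653479]
(0.04, 0) [ 0.63449503 -0.02945006]
```

Units first: shifts go in shares of 0.8 m and turns go in shares of pi/2 rad. So -0.5327 m / 0.8 = -0.6659, -0.426 m / 0.8 = -0.5325, -0.484 rad / 1.5708 = -0.3081.

Request:
jog_arm(motion=[0, 0, -0.0318, -0.0663, -0.0413, 0.0038, 0.085, 0, 0, -0.0637, -0.1338, -0.0813, 0.0075, 0.085, 0, 0, -0.0955, -0.2, -0.1225, 0.0125, 0.085, 0, 0, -0.1273, -0.2663, -0.1625, 0.0188, 0.085, 0, 0, -0.1592, -0.3325, -0.2038, 0.025, 0.085, 0, 0, -0.191, -0.4, -0.245, 0.025, 0.06, 0, 0, -0.2228, -0.4663, -0.285, 0.025, 0.06, 0, 0, -0.2546, -0.5325, -0.3263, 0.025, 0.06, 0, 0, -0.2865, -0.6, -0.3663, 0.025, 0.06, 0, 0, -0.3081, -0.6659, -0.4075, 0.025, 0.06])

```text
clock: 1.35
eef_pos: [0.5597, -0.0403, 0.2109]
tool_rot: [-0.05, 0.999, 0.0, -0.0]
ft_force: [1.4, 0.7, 1.5]
grip_width: 0.0601
grasp_force: 0.0
```

Request:
jog_arm(motion=[0, 0, 0, 0, 0, 0, 0.06, 0, 0, 0, 0, 0, 0, 0.06])

```text
clock: 1.6
eef_pos: [0.5582, -0.0386, 0.2104]
tool_rot: [-0.049, 0.999, 0.0, -0.001]
ft_force: [-0.8, 0.2, -0.3]
grip_width: 0.0601
grasp_force: 0.0
```

```bash
cat >> h.py <<'E'
from scipy.spatial.transform import Rotation as Ro
def to(x,y,z):
    o=bot.get_obs(); return (Ro.from_quat(o['tool_rot']).inv().apply(np.array([x,y,z])-o['eef_pos'])).round(4)
def st():
    o=bot.get_obs(); M=Ro.from_quat(o['tool_rot']).as_matrix(); print('t',o['clock'],'p',o['eef_pos'].round(4),'yaw',np.arctan2(-M[0,1],M[1,1]).round(4),'zt',M[:,2].round(3),'w',round(o['grip_width'],4),'F',np.round(o['ft_force'],1),'g',round(o['grasp_force'],1))
E
python3 - <<'E'
from h import *
st(); c=bot.calibration('wrist'); im=bot.camera('wrist'); cv2.imwrite('pics/w0.png',im[...,::-1])
print(to(.5598,-.0394,.114), c['t'], c['R'])
import json; json.dump({k:np.array(v).tolist() for k,v in c.items()},open('w0.json','w'))
for n,p in dict(can=(.6297,.042,.137),vase=(.5598,-.0394,.14),bell=(.6437,-.1014,.144),bowl=(.6344,-.031,.064)).items():
    q=c['mtx']@(c['R']@np.array(p)+c['t']); print(n,(q[:2]/q[2]).round(1))
E
```

```text
t 1.6 p [ 0.5582 -0.0386  0.2104] yaw 0.0983 zt [-0.002  0.001 -1.   ] w 0.0601 F [-0.8  0.2 -0.3] g 0.0
[-0.0018 -0.0018  0.0968] [ 0.09198018 -0.55978793  0.2070619 ] [[-0.09779518  0.99520531  0.00158134]
 [ 0.95684066  0.09358805  0.27513129]
 [ 0.27366412  0.0284196  -0.96140536]]
can [427.1 370.6]
vase [313.  259.3]
bell [202.9 377.3]
bowl [315.  315.5]
```

View pics/w0.png

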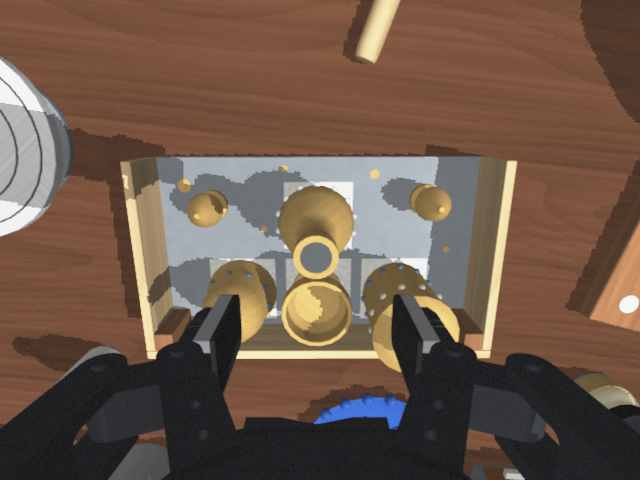

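Wrist view: vase lip ring at (316,258), bowl rim at (317,313), within about 2 px of the predictions. I'm descending on the vase.

In the tool's units: 0.0965 m / 0.8 = 0.1206, -0.0015 m / 0.8 = -0.0019.

Request:
jog_arm(motion=[0, 0, 0, -0.0019, 0, 0.05, 0.06, 0, 0, 0, -0.0019, 0, 0.0938, 0.06, 0, 0, 0, -0.0019, 0, 0.1206, 0.06, 0, 0, 0, -0.0019, 0, 0.1206, 0.06, 0, 0, 0, -0.0019, 0, 0.1206, 0.0, 0, 0, 0, -0.0019, 0, 0.1206, 0.0, 0, 0, 0, -0.0019, 0, 0.1206, 0.0, 0, 0, 0, -0.0019, 0, 0.1206, 0.0])

```text
clock: 2.65
eef_pos: [0.5616, -0.0384, 0.1167]
tool_rot: [-0.05, 0.999, -0.0, 0.002]
ft_force: [-0.8, -0.4, 6.0]
grip_width: 0.025
grasp_force: 58.9
```

```bash
python3 -c "from h import *;st()"
```

```text
t 2.65 p [ 0.5616 -0.0384  0.1167] yaw 0.0991 zt [ 0.004  0.    -1.   ] w 0.025 F [-0.8 -0.4  6. ] g 58.9
```

In the tool's units: -0.095 m / 0.8 = -0.1188, -0.09 m / 0.8 = -0.1125.

Request:
jog_arm(motion=[0, 0, 0, 0, 0, -0.0125, 0, 0, 0, 0, 0, 0, -0.0375, 0, 0, 0, 0, 0, 0, -0.075, 0, 0, 0, 0, 0, 0, -0.1125, 0, 0, 0, 0, 0, 0, -0.1188, 0, 0, 0, 0, 0, 0, -0.1188, 0])

```text
clock: 3.4
eef_pos: [0.5602, -0.0384, 0.2093]
tool_rot: [-0.05, 0.999, 0.0, -0.0]
ft_force: [-0.3, 0.5, -2.3]
grip_width: 0.0249
grasp_force: 59.2
```

```bash
python3 - <<'E'
from h import *
st();print(to(.438,.328,.21))
E
```

```text
t 3.4 p [ 0.5602 -0.0384  0.2093] yaw 0.0991 zt [-0.001  0.    -1.   ] w 0.0249 F [-0.3  0.5 -2.3] g 59.2
[ 0.0853  0.3767 -0.0006]
```

In the tool's units: 0.377 m / 0.8 = 0.4713, 0.362 m / 0.8 = 0.4525.

Request:
jog_arm(motion=[0, 0, 0, 0.0075, 0.0313, 0, 0, 0, 0, 0, 0.0213, 0.0938, 0, 0, 0, 0, 0, 0.0363, 0.1625, 0, 0, 0, 0, 0, 0.0513, 0.225, 0, 0, 0, 0, 0, 0.065, 0.2875, 0, 0, 0, 0, 0, 0.0788, 0.35, 0, 0, 0, 0, 0, 0.0925, 0.4125, 0, 0, 0, 0, 0, 0.1025, 0.4525, 0, 0, 0, 0, 0, 0.1063, 0.4713, 0, 0, 0, 0, 0, 0.1063, 0.4713, 0, 0])

```text
clock: 4.65
eef_pos: [0.4379, 0.3283, 0.2085]
tool_rot: [-0.05, 0.999, -0.001, -0.001]
ft_force: [0.1, -0.7, -1.4]
grip_width: 0.0247
grasp_force: 59.3
```

```bash
python3 - <<'E'
from h import *
st();cv2.imwrite('pics/t1.png',cv2.resize(bot.camera('top')[190:350,110:350,::-1],None,fx=3,fy=3)); cv2.imwrite('pics/s1.png',bot.camera('scene')[...,::-1])
E
```

```text
t 4.65 p [0.4379 0.3283 0.2085] yaw 0.1006 zt [-0.002 -0.002 -1.   ] w 0.0247 F [ 0.1 -0.7 -1.4] g 59.3
```

Request:
jog_arm(motion=[0, 0, 0, 0, 0, 0.0375, 0, 0, 0, 0, 0, 0, 0.075, 0, 0, 0, 0, 0, 0, 0.0925, 0, 0, 0, 0, 0, 0, 0.0975, 0, 0, 0, 0, 0, 0, 0.1, 0, 0, 0, 0, 0, 0, 0.1, 0])

```text
clock: 5.5
eef_pos: [0.4391, 0.3287, 0.1308]
tool_rot: [-0.05, 0.999, 0.001, 0.001]
ft_force: [-0.1, -0.0, -0.4]
grip_width: 0.025
grasp_force: 59.3
```

```bash
python3 -c "from h import *;st()"
```

```text
t 5.5 p [0.4391 0.3287 0.1308] yaw 0.0991 zt [ 0.001  0.001 -1.   ] w 0.025 F [-0.1 -0.  -0.4] g 59.3
```

View pics/s1.png

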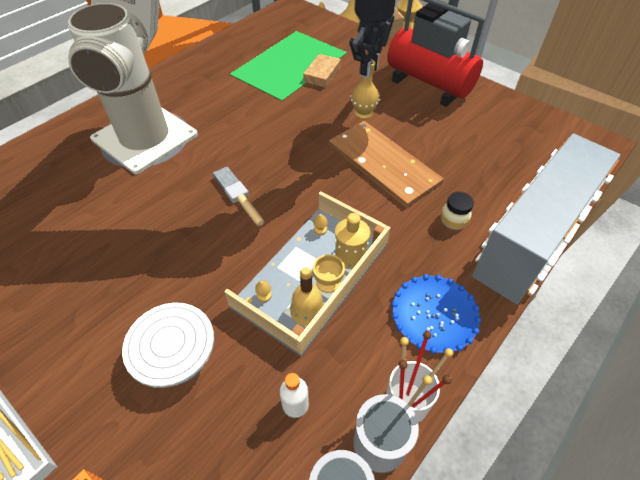

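The scene view shows the vase held upright over the near end of the board at about (365,95). I'm lowering it slowly until it touches.

In the tool's units: 0.005 m / 0.8 = 0.0063, 0.004 m / 0.8 = 0.005.

Request:
jog_arm(motion=[0, 0, 0, 0, 0, 0.0025, 0, 0, 0, 0, 0, 0, 0.005, 0, 0, 0, 0, 0, 0, 0.0063, 0, 0, 0, 0, 0, 0, 0.0063, 0])

```text
clock: 6.0
eef_pos: [0.4385, 0.3284, 0.1249]
tool_rot: [-0.05, 0.999, 0.0, 0.0]
ft_force: [0.6, -0.0, -0.7]
grip_width: 0.0251
grasp_force: 59.4
```

Request:
jog_arm(motion=[0, 0, 0, 0, 0, 0.0013, 0, 0, 0, 0, 0, 0, 0.0025, 0, 0, 0, 0, 0, 0, 0.0025, 0])

```text
clock: 6.38
eef_pos: [0.4394, 0.3288, 0.1249]
tool_rot: [-0.05, 0.999, 0.001, 0.001]
ft_force: [-1.0, -2.4, 7.5]
grip_width: 0.0248
grasp_force: 60.3
```

In the tool's units: -0.095 m / 0.8 = -0.1188, -0.075 m / 0.8 = -0.0938.

Request:
jog_arm(motion=[0, 0, 0, 0, 0, -0.0013, 0.055, 0, 0, 0, 0, 0, -0.0013, 0.055, 0, 0, 0, 0, 0, -0.0013, 0.055, 0, 0, 0, 0, 0, -0.0375, 0.055, 0, 0, 0, 0, 0, -0.0938, 0.055, 0, 0, 0, 0, 0, -0.1188, 0.055, 0, 0, 0, 0, 0, -0.1188, 0.055])

```text
clock: 7.25
eef_pos: [0.4395, 0.3291, 0.2194]
tool_rot: [-0.05, 0.999, 0.001, 0.002]
ft_force: [0.9, -0.2, -1.2]
grip_width: 0.0547
grasp_force: 0.0
```

```bash
python3 - <<'E'
from h import *
st();c=bot.calibration('wrist');im=bot.camera('wrist'); cv2.imwrite('pics/w1.png',im[...,::-1]); print(to(.629,.042,.2))
E
```

```text
t 7.25 p [0.4395 0.3291 0.2194] yaw 0.0992 zt [ 0.003  0.002 -1.   ] w 0.0547 F [ 0.9 -0.2 -1.2] g 0.0
[-0.161  -0.304   0.0177]
```

View pics/w1.png

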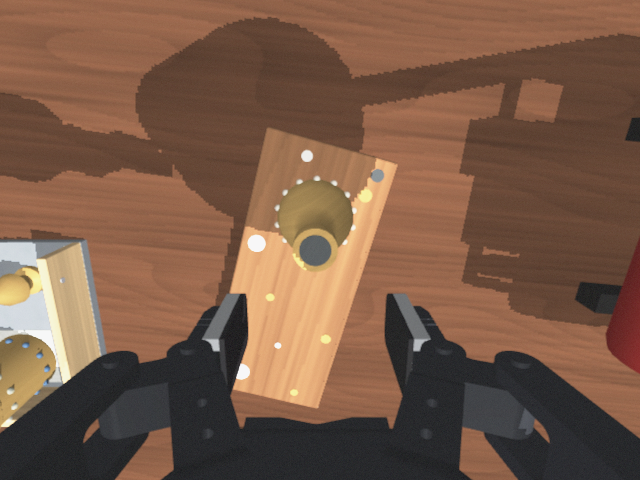

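The wrist view shows the vase standing upright on the near end of the board, lip at (315,250). Next is the canister.

In the tool's units: -0.303 m / 0.8 = -0.3788, -0.161 m / 0.8 = -0.2013.

Request:
jog_arm(motion=[0, 0, 0, -0.0325, -0.0625, 0.0038, 0.055, 0, 0, 0, -0.065, -0.125, 0.0075, 0.055, 0, 0, 0, -0.0988, -0.1875, 0.0113, 0.055, 0, 0, 0, -0.1313, -0.25, 0.015, 0.055, 0, 0, 0, -0.1638, -0.3125, 0.0188, 0.055, 0, 0, 0, -0.1938, -0.3663, 0.0225, 0.055, 0, 0, 0, -0.2013, -0.3788, 0.0225, 0.055, 0, 0, 0, -0.2013, -0.3788, 0.0225, 0.055])

```text
clock: 8.3
eef_pos: [0.628, 0.0423, 0.1978]
tool_rot: [-0.049, 0.999, 0.0, -0.002]
ft_force: [-0.1, 0.4, 0.3]
grip_width: 0.0548
grasp_force: 0.0
```

```bash
python3 - <<'E'
from h import *
st();c=bot.calibration('wrist');im=bot.camera('wrist'); cv2.imwrite('pics/w2.png',im[...,::-1]); print(to(.629,.043,.109))
q=c['mtx']@(c['R']@np.array([.629,.043,.137])+c['t']); print((q[:2]/q[2]).round(1))
E
```

```text
t 8.3 p [0.628  0.0423 0.1978] yaw 0.0978 zt [-0.003  0.    -1.   ] w 0.0548 F [-0.1  0.4  0.3] g 0.0
[-0.0014 -0.0005  0.0894]
[315.8 264.2]
```

View pics/w2.png

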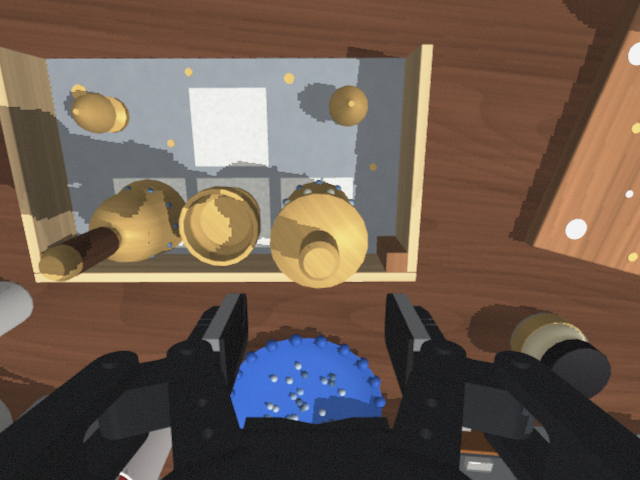

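The canister knob is at (321,261), so I'm shifting y by about 1.6 mm before descending.

Request:
jog_arm(motion=[0, 0, 0, -0.0013, 0.002, 0.05, 0.055, 0, 0, 0, -0.0013, 0.002, 0.0938, 0.055, 0, 0, 0, -0.0013, 0.002, 0.1113, 0.055, 0, 0, 0, -0.0013, 0.002, 0.1113, 0.055, 0, 0, 0, -0.0013, 0.002, 0.1113, 0.0, 0, 0, 0, -0.0013, 0.002, 0.1113, 0.0, 0, 0, 0, -0.0013, 0.002, 0.1113, 0.0, 0, 0, 0, -0.0013, 0.002, 0.1113, 0.0])

```text
clock: 9.35
eef_pos: [0.6311, 0.0444, 0.1129]
tool_rot: [-0.049, 0.999, -0.0, 0.002]
ft_force: [0.2, -1.1, 6.4]
grip_width: 0.022
grasp_force: 59.4
```

```bash
python3 -c "from h import *;st()"
```

```text
t 9.35 p [0.6311 0.0444 0.1129] yaw 0.0989 zt [ 0.004  0.    -1.   ] w 0.022 F [ 0.2 -1.1  6.4] g 59.4
```

Request:
jog_arm(motion=[0, 0, 0, 0, 0, -0.0125, 0, 0, 0, 0, 0, 0, -0.0375, 0, 0, 0, 0, 0, 0, -0.075, 0, 0, 0, 0, 0, 0, -0.1125, 0, 0, 0, 0, 0, 0, -0.1188, 0, 0, 0, 0, 0, 0, -0.1188, 0])

```text
clock: 10.1
eef_pos: [0.6292, 0.0445, 0.2051]
tool_rot: [-0.05, 0.999, 0.0, -0.0]
ft_force: [0.4, -0.5, -2.8]
grip_width: 0.0217
grasp_force: 59.0
```

```bash
python3 - <<'E'
from h import *
st();print(to(.596,.3005,.2))
E
```

```text
t 10.1 p [0.6292 0.0445 0.2051] yaw 0.0992 zt [-0.001 -0.    -1.   ] w 0.0217 F [ 0.4 -0.5 -2.8] g 59.0
[0.0077 0.258  0.0051]
```

In the tool's units: 0.258 m / 0.8 = 0.3225, 0.245 m / 0.8 = 0.3063.

Request:
jog_arm(motion=[0, 0, 0, 0.0013, 0.025, 0, 0, 0, 0, 0, 0.0025, 0.0813, 0, 0, 0, 0, 0, 0.005, 0.1438, 0, 0, 0, 0, 0, 0.0063, 0.2063, 0, 0, 0, 0, 0, 0.0075, 0.2688, 0, 0, 0, 0, 0, 0.01, 0.3063, 0, 0, 0, 0, 0, 0.01, 0.3225, 0, 0, 0, 0, 0, 0.01, 0.3225, 0, 0])

```text
clock: 11.1
eef_pos: [0.5952, 0.3012, 0.2046]
tool_rot: [-0.05, 0.999, -0.001, -0.001]
ft_force: [1.2, -0.3, -3.1]
grip_width: 0.0218
grasp_force: 59.1
```

Request:
jog_arm(motion=[0, 0, 0, 0, 0, 0.0375, 0, 0, 0, 0, 0, 0, 0.075, 0, 0, 0, 0, 0, 0, 0.0925, 0, 0, 0, 0, 0, 0, 0.0988, 0, 0, 0, 0, 0, 0, 0.1025, 0, 0, 0, 0, 0, 0, 0.1056, 0, 0, 0, 0, 0, 0, 0.1056, 0])

```text
clock: 11.98
eef_pos: [0.5963, 0.3006, 0.1219]
tool_rot: [-0.05, 0.999, 0.0, 0.0]
ft_force: [0.5, -0.1, -2.4]
grip_width: 0.0221
grasp_force: 59.1
```

Request:
jog_arm(motion=[0, 0, 0, 0, 0, 0.0013, 0, 0, 0, 0, 0, 0, 0.0025, 0, 0, 0, 0, 0, 0, 0.0025, 0])

```text
clock: 12.35
eef_pos: [0.5966, 0.3007, 0.121]
tool_rot: [-0.05, 0.999, 0.0, 0.001]
ft_force: [-1.2, -0.2, 5.8]
grip_width: 0.0217
grasp_force: 59.8
```

Contact. Release and go to the bell, whose tip was at (.6437,-.1014); with the wrist camera's y bias I aim for (.643,-.100).

In the tool's units: -0.095 m / 0.8 = -0.1188, -0.075 m / 0.8 = -0.0938.

Request:
jog_arm(motion=[0, 0, 0, 0, 0, -0.0013, 0.055, 0, 0, 0, 0, 0, -0.0013, 0.055, 0, 0, 0, 0, 0, -0.0013, 0.055, 0, 0, 0, 0, 0, -0.0375, 0.055, 0, 0, 0, 0, 0, -0.0938, 0.055, 0, 0, 0, 0, 0, -0.1188, 0.055, 0, 0, 0, 0, 0, -0.1188, 0.055])

```text
clock: 13.22
eef_pos: [0.5971, 0.301, 0.2165]
tool_rot: [-0.05, 0.999, 0.001, 0.002]
ft_force: [0.1, -0.5, -0.5]
grip_width: 0.0547
grasp_force: 0.0
```

```bash
python3 -c "from h import *;st();print(to(.643,-.1,.205))"
```

```text
t 13.225 p [0.5971 0.301  0.2165] yaw 0.0992 zt [ 0.004  0.002 -1.   ] w 0.0547 F [ 0.1 -0.5 -0.5] g 0.0
[-0.0059 -0.4036  0.0108]
```

In the tool's units: -0.4036 m / 0.8 = -0.5045, -0.39 m / 0.8 = -0.4875.

Request:
jog_arm(motion=[0, 0, 0, 0, -0.05, 0.0038, 0.055, 0, 0, 0, -0.0013, -0.1125, 0.0075, 0.055, 0, 0, 0, -0.0025, -0.175, 0.0113, 0.055, 0, 0, 0, -0.0038, -0.2375, 0.0138, 0.055, 0, 0, 0, -0.005, -0.3, 0.0138, 0.055, 0, 0, 0, -0.0063, -0.3625, 0.0138, 0.055, 0, 0, 0, -0.0075, -0.425, 0.0138, 0.055, 0, 0, 0, -0.0075, -0.4875, 0.0138, 0.055, 0, 0, 0, -0.0075, -0.5045, 0.0138, 0.055, 0, 0, 0, -0.0075, -0.5045, 0.0138, 0.055])

```text
clock: 14.48
eef_pos: [0.6413, -0.1012, 0.2016]
tool_rot: [-0.049, 0.999, 0.001, -0.001]
ft_force: [0.5, -0.3, 0.4]
grip_width: 0.055
grasp_force: 0.0
```

```bash
python3 - <<'E'
from h import *
st();c=bot.calibration('wrist');im=bot.camera('wrist'); cv2.imwrite('pics/w3.png',im[...,::-1]); print(to(.643,-.1,.110))
q=c['mtx']@(c['R']@np.array([.643,-.1,.144])+c['t']); print((q[:2]/q[2]).round(1))
E
```

```text
t 14.475 p [ 0.6413 -0.1012  0.2016] yaw 0.0974 zt [-0.003  0.001 -1.   ] w 0.055 F [ 0.5 -0.3  0.4] g 0.0
[-0.0018 -0.0003  0.092 ]
[316.5 267.4]
```

View pics/w3.png

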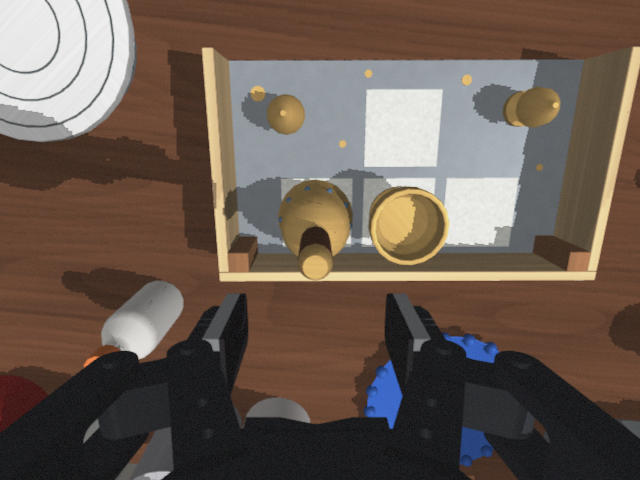

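Bell tip at (316,262), already centred between the fingers. I'll descend and grip the handle.

In the tool's units: 0.095 m / 0.8 = 0.1188, 0.08 m / 0.8 = 0.1.

Request:
jog_arm(motion=[0, 0, 0, -0.0013, 0, 0.05, 0.055, 0, 0, 0, -0.0013, 0, 0.1, 0.055, 0, 0, 0, -0.0013, 0, 0.1188, 0.055, 0, 0, 0, -0.0013, 0, 0.1188, 0.055, 0, 0, 0, -0.0013, 0, 0.1188, 0.0, 0, 0, 0, -0.0013, 0, 0.1188, 0.0, 0, 0, 0, -0.0013, 0, 0.1188, 0.0, 0, 0, 0, -0.0013, 0, 0.1188, 0.0])

```text
clock: 15.52
eef_pos: [0.6444, -0.1011, 0.1105]
tool_rot: [-0.049, 0.999, -0.001, 0.002]
ft_force: [-0.3, -1.3, 7.0]
grip_width: 0.0182
grasp_force: 59.2
```

```bash
python3 -c "from h import *;st()"
```

```text
t 15.525 p [ 0.6444 -0.1011  0.1105] yaw 0.0987 zt [ 0.004 -0.001 -1.   ] w 0.0182 F [-0.3 -1.3  7. ] g 59.2
```

Request:
jog_arm(motion=[0, 0, 0, 0, 0, -0.0125, 0, 0, 0, 0, 0, 0, -0.0375, 0, 0, 0, 0, 0, 0, -0.075, 0, 0, 0, 0, 0, 0, -0.1125, 0, 0, 0, 0, 0, 0, -0.1188, 0, 0, 0, 0, 0, 0, -0.1188, 0])

```text
clock: 16.27
eef_pos: [0.6426, -0.1004, 0.2025]
tool_rot: [-0.05, 0.999, 0.0, -0.001]
ft_force: [0.6, 0.4, -3.3]
grip_width: 0.0182
grasp_force: 58.7
```

```bash
python3 - <<'E'
from h import *
st();print(to(.517,.3145,.2), to(.517,.2,.2))
E
```

```text
t 16.275 p [ 0.6426 -0.1004  0.2025] yaw 0.0992 zt [-0.001  0.    -1.   ] w 0.0182 F [ 0.6  0.4 -3.3] g 58.7
[0.0839 0.4253 0.0028] [0.0952 0.3113 0.0028]
```

In the tool's units: 0.425 m / 0.8 = 0.5313, 0.41 m / 0.8 = 0.5125.

Request:
jog_arm(motion=[0, 0, 0, 0.0088, 0.0313, 0, 0, 0, 0, 0, 0.0275, 0.0875, 0, 0, 0, 0, 0, 0.0475, 0.15, 0, 0, 0, 0, 0, 0.0663, 0.2125, 0, 0, 0, 0, 0, 0.085, 0.275, 0, 0, 0, 0, 0, 0.1038, 0.3375, 0, 0, 0, 0, 0, 0.1163, 0.4, 0, 0, 0, 0, 0, 0.11, 0.4625, 0, 0, 0, 0, 0, 0.1063, 0.5125, 0, 0, 0, 0, 0, 0.105, 0.5313, 0, 0])

```text
clock: 17.52
eef_pos: [0.5157, 0.3159, 0.2009]
tool_rot: [-0.051, 0.999, -0.001, -0.002]
ft_force: [-0.0, -1.4, -2.5]
grip_width: 0.0182
grasp_force: 58.9
```

Request:
jog_arm(motion=[0, 0, 0, 0, 0, 0, 0, 0, 0, 0, 0, 0, 0.0375, 0, 0, 0, 0, 0, 0, 0.075, 0, 0, 0, 0, 0, 0, 0.0925, 0, 0, 0, 0, 0, 0, 0.0988, 0, 0, 0, 0, 0, 0, 0.1025, 0, 0, 0, 0, 0, 0, 0.1056, 0, 0, 0, 0, 0, 0, 0.1056, 0])

```text
clock: 18.52
eef_pos: [0.5176, 0.3143, 0.1193]
tool_rot: [-0.05, 0.999, 0.0, 0.0]
ft_force: [-0.6, -0.1, -1.4]
grip_width: 0.0185
grasp_force: 59.0
```

Request:
jog_arm(motion=[0, 0, 0, 0, 0, 0.0013, 0, 0, 0, 0, 0, 0, 0.0025, 0, 0, 0, 0, 0, 0, 0.0025, 0])

```text
clock: 18.9
eef_pos: [0.5177, 0.3144, 0.1185]
tool_rot: [-0.05, 0.999, 0.0, 0.001]
ft_force: [-1.8, -1.1, 5.2]
grip_width: 0.0183
grasp_force: 59.7
```

In the tool's units: -0.095 m / 0.8 = -0.1188, -0.03 m / 0.8 = -0.0375.

Request:
jog_arm(motion=[0, 0, 0, 0, 0, -0.0013, 0.05, 0, 0, 0, 0, 0, -0.0013, 0.05, 0, 0, 0, 0, 0, -0.0013, 0.05, 0, 0, 0, 0, 0, -0.0375, 0.05, 0, 0, 0, 0, 0, -0.0938, 0.05, 0, 0, 0, 0, 0, -0.1188, 0.05, 0, 0, 0, 0, 0, -0.1188, 0.05])

```text
clock: 19.77
eef_pos: [0.5184, 0.3148, 0.2137]
tool_rot: [-0.05, 0.999, 0.001, 0.002]
ft_force: [-0.0, -0.6, -0.8]
grip_width: 0.05
grasp_force: 0.0
```

```bash
python3 -c "from h import *;st();print(to(.6335,-.03,.18))"
```

```text
t 19.775 p [0.5184 0.3148 0.2137] yaw 0.0992 zt [ 0.004  0.002 -1.   ] w 0.05 F [-0.  -0.6 -0.8] g 0.0
[-0.0802 -0.3546  0.0334]
```

In the tool's units: -0.3546 m / 0.8 = -0.4433, -0.34 m / 0.8 = -0.425.

Request:
jog_arm(motion=[0, 0, 0, -0.0125, -0.0625, 0, 0.085, 0, 0, 0, -0.025, -0.125, 0, 0.085, 0, 0, 0, -0.0375, -0.1875, 0.0063, 0.085, 0, 0, 0, -0.0525, -0.25, 0.0125, 0.085, 0, 0, 0, -0.0688, -0.3125, 0.0188, 0.085, 0, 0, 0, -0.085, -0.375, 0.025, 0.085, 0, 0, 0, -0.0963, -0.425, 0.025, 0.085, 0, 0, 0, -0.1, -0.4433, 0.025, 0.085, 0, 0, 0, -0.1, -0.4433, 0.025, 0.085])

```text
clock: 20.9
eef_pos: [0.6315, -0.0313, 0.1903]
tool_rot: [-0.049, 0.999, 0.0, -0.001]
ft_force: [-0.5, 0.9, -0.0]
grip_width: 0.0853
grasp_force: 0.0
```

```bash
python3 - <<'E'
from h import *
st();c=bot.calibration('wrist');im=bot.camera('wrist'); cv2.imwrite('pics/w4.png',im[...,::-1]); print(to(.6335,-.03,.038))
q=c['mtx']@(c['R']@np.array([.6335,-.03,.064])+c['t']); print((q[:2]/q[2]).round(1))
E
```

```text
t 20.9 p [ 0.6315 -0.0313  0.1903] yaw 0.0977 zt [-0.002  0.001 -1.   ] w 0.0853 F [-0.5  0.9 -0. ] g 0.0
[-2.400e-03 -1.000e-04  1.527e-01]
[316.3 235.6]
```

View pics/w4.png

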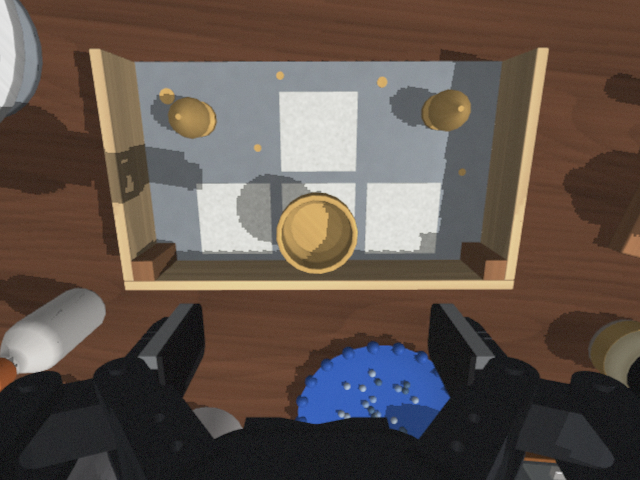

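Bowl rim centred at (316,233), matching the prediction. The crate is clear, so I'll descend with the gripper fully open.

In the tool's units: 0.158 m / 0.8 = 0.1975, 0.05 m / 0.8 = 0.0625.

Request:
jog_arm(motion=[0, 0, 0, -0.0023, 0, 0.0625, 0.085, 0, 0, 0, -0.0023, 0, 0.125, 0.085, 0, 0, 0, -0.0023, 0, 0.175, 0.085, 0, 0, 0, -0.0023, 0, 0.1975, 0.085, 0, 0, 0, -0.0023, 0, 0.1975, 0.085])

```text
clock: 21.58
eef_pos: [0.6328, -0.0294, 0.0329]
tool_rot: [-0.05, 0.999, 0.0, -0.001]
ft_force: [1.2, 0.0, 0.7]
grip_width: 0.0848
grasp_force: 0.0
```

```bash
python3 -c "from h import *;st()"
```

```text
t 21.575 p [ 0.6328 -0.0294  0.0329] yaw 0.1009 zt [-0.003  0.    -1.   ] w 0.0848 F [1.2 0.  0.7] g 0.0
```

Request:
jog_arm(motion=[0, 0, 0, 0, 0, 0, 0.06, 0, 0, 0, 0, 0, 0, 0.05, 0, 0, 0, 0, 0, 0, 0.05, 0, 0, 0, 0, 0, 0, 0.05, 0, 0, 0, 0, 0, 0, 0.05])

```text
clock: 22.2
eef_pos: [0.6362, -0.0305, 0.0372]
tool_rot: [-0.05, 0.999, 0.0, 0.003]
ft_force: [-1.2, 1.7, 4.9]
grip_width: 0.0562
grasp_force: 63.4
```

```bash
python3 -c "from h import *;st()"
```

```text
t 22.2 p [ 0.6362 -0.0305  0.0372] yaw 0.0992 zt [ 0.006  0.001 -1.   ] w 0.0562 F [-1.2  1.7  4.9] g 63.4
```

Request:
jog_arm(motion=[0, 0, 0, 0, 0, -0.0063, 0.05, 0, 0, 0, 0, 0, -0.0188, 0.05, 0, 0, 0, 0, 0, -0.025, 0.05, 0, 0, 0, 0, 0, -0.025, 0.05])

```text
clock: 22.7
eef_pos: [0.6343, -0.0307, 0.0545]
tool_rot: [-0.05, 0.999, -0.0, 0.001]
ft_force: [-0.3, 0.1, -1.1]
grip_width: 0.0561
grasp_force: 63.7
```

```bash
python3 - <<'E'
from h import *
st(); cv2.imwrite('pics/w5.png',bot.camera('wrist')[...,::-1])
E
```

```text
t 22.7 p [ 0.6343 -0.0307  0.0545] yaw 0.0991 zt [ 0.001 -0.    -1.   ] w 0.0561 F [-0.3  0.1 -1.1] g 63.7
```

View pics/w5.png

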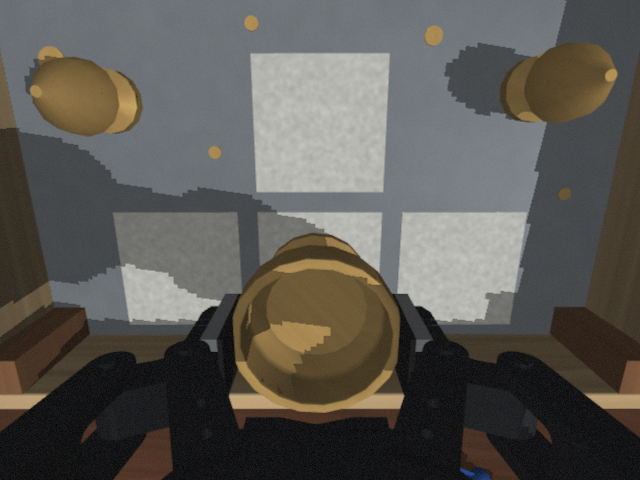

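The bowl is held squarely by the rim band. I'm refining the wheel centre from the saved top and scene pictures, then lifting.

In the tool's units: -0.085 m / 0.8 = -0.1063, -0.065 m / 0.8 = -0.0813.

Request:
jog_arm(motion=[0, 0, 0, 0, 0, -0.0375, 0.05, 0, 0, 0, 0, 0, -0.0813, 0.05, 0, 0, 0, 0, 0, -0.1063, 0.05, 0, 0, 0, 0, 0, -0.1063, 0.05])

```text
clock: 23.25
eef_pos: [0.635, -0.0307, 0.1405]
tool_rot: [-0.05, 0.999, -0.0, 0.002]
ft_force: [0.7, 0.3, -1.3]
grip_width: 0.0561
grasp_force: 64.1
```

```bash
python3 - <<'E'
from h import *
st()
for n,(x0,x1,y0,y1) in dict(top=(428,516,220,306),scene=(112,226,294,394)).items():
    im=cv2.imread(f'pics/{n}0.png'); hsv=cv2.cvtColor(im,cv2.COLOR_BGR2HSV)
    for th in (70,140):
        m=np.zeros(im.shape[:2],np.uint8); m[y0:y1,x0:x1]=((hsv[y0:y1,x0:x1,1]<60)&(hsv[y0:y1,x0:x1,2]>th))*255
        k=max(cv2.findContours(m,0,1)[0],key=cv2.contourArea)
        # boundary points projected on plane, fit circle
        P=np.array([ray(n,p[0],.055)[:2] for p in k]); A=np.c_[2*P,np.ones(len(P))]; s=np.linalg.lstsq(A,(P**2).sum(1),rcond=None)[0]
        print(n,th,s[:2],np.sqrt(s[2]+s[:2]@s[:2]))
print(to(.5242,-.3147,.14))
im=cv2.imread('pics/top0.png')[215:312,420:522]; im2=cv2.imread('pics/scene0.png')[295:395,115:222]
cv2.imwrite('pics/wh.png',np.hstack([cv2.resize(im,(390,390),interpolation=2),cv2.resize(im2,(400,390),interpolation=2)]))
E
```

```text
t 23.25 p [ 0.635  -0.0307  0.1405] yaw 0.0992 zt [ 0.004 -0.    -1.   ] w 0.0561 F [ 0.7  0.3 -1.3] g 64.1
top 70 [ 0.5223632 -0.3186971] 0.0766407144063195
top 140 [ 0.52507277 -0.31459621] 0.07437555200340429
scene 70 [ 0.52448043 -0.31692113] 0.07555333216446744
scene 140 [ 0.52373922 -0.3164985 ] 0.07507450688893176
[ 1.384e-01 -2.716e-01  1.000e-04]
```

In the tool's units: -0.2727 m / 0.8 = -0.3409, 0.1375 m / 0.8 = 0.1719.

Request:
jog_arm(motion=[0, 0, 0, 0.0125, -0.025, 0, 0.05, 0, 0, 0, 0.0413, -0.0813, 0, 0.05, 0, 0, 0, 0.0725, -0.1438, 0, 0.05, 0, 0, 0, 0.1038, -0.2063, 0, 0.05, 0, 0, 0, 0.135, -0.2688, 0, 0.05, 0, 0, 0, 0.1625, -0.3225, 0, 0.05, 0, 0, 0, 0.1719, -0.3409, 0, 0.05, 0, 0, 0, 0.1719, -0.3409, 0, 0.05, 0, 0, 0, 0.1719, -0.3409, 0, 0.05])

```text
clock: 24.38
eef_pos: [0.524, -0.3144, 0.1381]
tool_rot: [-0.05, 0.999, 0.001, -0.0]
ft_force: [-1.1, -0.1, -1.5]
grip_width: 0.056
grasp_force: 64.1
```

```bash
python3 - <<'E'
from h import *
st(); print(to(.525,-.3155,.1))
for n in('top','scene'): cv2.imwrite(f'pics/{n}6.png',bot.camera(n)[...,::-1])
a=cv2.imread('pics/top6.png')[190:330,400:540]; b=cv2.imread('pics/scene6.png')[260:400,95:235]
cv2.imwrite('pics/b6.png',cv2.resize(np.hstack([a,b]),None,fx=2.8,fy=2.8,interpolation=2))
E
```

```text
t 24.375 p [ 0.524  -0.3144  0.1381] yaw 0.1004 zt [-0.001  0.001 -1.   ] w 0.056 F [-1.1 -0.1 -1.5] g 64.1
[-0.0009 -0.0012  0.0381]
```

View pics/b6.png

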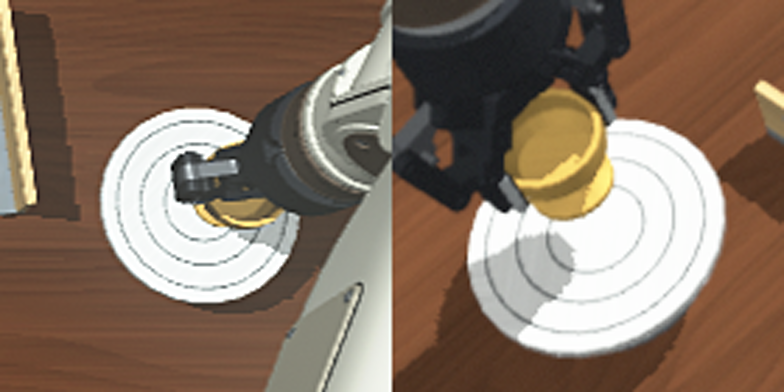

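The bowl hangs upright over the middle of the wheel, and I'm lowering it gently.

In the tool's units: 0.057 m / 0.8 = 0.0713, -0.001 m / 0.8 = -0.0013.

Request:
jog_arm(motion=[0, 0, 0, -0.0013, -0.0013, 0.025, 0.05, 0, 0, 0, -0.0013, -0.0013, 0.0525, 0.05, 0, 0, 0, -0.0013, -0.0013, 0.0638, 0.05, 0, 0, 0, -0.0013, -0.0013, 0.0688, 0.05, 0, 0, 0, -0.0013, -0.0013, 0.0713, 0.05, 0, 0, 0, -0.0013, -0.0013, 0.0713, 0.05])

```text
clock: 25.22
eef_pos: [0.5255, -0.3167, 0.0825]
tool_rot: [-0.05, 0.999, -0.0, 0.001]
ft_force: [-0.1, 0.1, -1.7]
grip_width: 0.0561
grasp_force: 64.1
```

Request:
jog_arm(motion=[0, 0, 0, 0, 0, 0.0013, 0.05, 0, 0, 0, 0, 0, 0.0025, 0.05, 0, 0, 0, 0, 0, 0.0025, 0.05])

```text
clock: 25.6
eef_pos: [0.5256, -0.3169, 0.0821]
tool_rot: [-0.049, 0.999, -0.001, 0.001]
ft_force: [-2.6, 1.3, 7.4]
grip_width: 0.056
grasp_force: 64.8
```

In the tool's units: -0.14 m / 0.8 = -0.175, -0.13 m / 0.8 = -0.1625.

Request:
jog_arm(motion=[0, 0, 0, 0, 0, -0.0019, 0.05, 0, 0, 0, 0, 0, -0.0019, 0.085, 0, 0, 0, 0, 0, -0.0019, 0.085, 0, 0, 0, 0, 0, -0.0019, 0.085, 0, 0, 0, 0, 0, -0.0375, 0.085, 0, 0, 0, 0, 0, -0.1, 0.085, 0, 0, 0, 0, 0, -0.1625, 0.07, 0, 0, 0, 0, 0, -0.175, 0.055, 0, 0, 0, 0, 0, -0.175, 0.055])

```text
clock: 26.72
eef_pos: [0.5254, -0.3167, 0.2202]
tool_rot: [-0.05, 0.999, -0.0, 0.001]
ft_force: [-0.4, -0.0, -0.1]
grip_width: 0.0551
grasp_force: 0.0
```

```bash
python3 - <<'E'
from h import *
st(); c=bot.calibration('wrist'); im=bot.camera('wrist'); cv2.imwrite('pics/w7.png',im[...,::-1]); import pickle; pickle.dump(c,open('w7.pkl','wb'))
print(to(.5177,.3144,.212))
E
```

```text
t 26.725 p [ 0.5254 -0.3167  0.2202] yaw 0.0992 zt [ 0.001 -0.001 -1.   ] w 0.0551 F [-0.4 -0.  -0.1] g 0.0
[-0.0555  0.6283  0.0072]
```

View pics/w7.png

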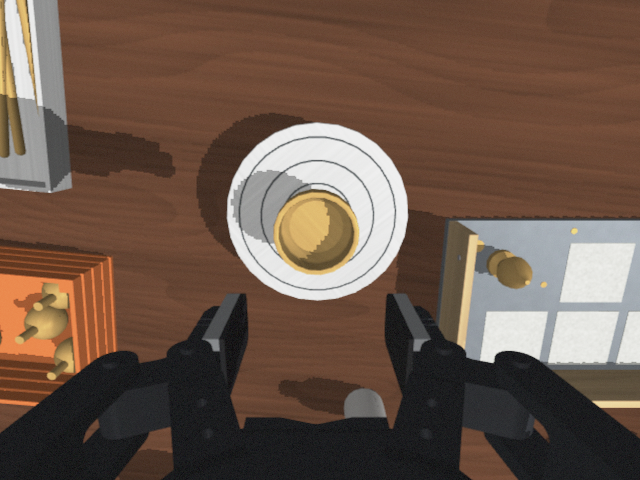

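Bowl standing on the wheel: wheel centre (317.5,211.5), rim centre (316,232).

Units first: shifts go in shares of 0.8 m and turns go in shares of pi/2 rad. So 0.6 m / 0.8 = 0.75, 0.54 m / 0.8 = 0.675.

```bash
python3 - <<'E'
from h import *
import pickle; c=pickle.load(open('w7.pkl','rb'))
print(ray('',(317.5,211.5),.055,c),ray('',(316,232),.109,c))
E
```

```text
[ 0.51801637 -0.31553735  0.055     ] [ 0.52125254 -0.31645303  0.109     ]
```

Request:
jog_arm(motion=[0, 0, 0, -0.0063, 0.075, 0.0038, 0.055, 0, 0, 0, -0.0125, 0.15, 0.0038, 0.055, 0, 0, 0, -0.0188, 0.225, 0.0038, 0.055, 0, 0, 0, -0.025, 0.3, 0.0038, 0.055, 0, 0, 0, -0.0325, 0.375, 0.0038, 0.055, 0, 0, 0, -0.04, 0.45, 0.0038, 0.055, 0, 0, 0, -0.0463, 0.525, 0.0038, 0.055, 0, 0, 0, -0.0525, 0.6, 0.0038, 0.055, 0, 0, 0, -0.06, 0.675, 0.0038, 0.055, 0, 0, 0, -0.0663, 0.75, 0.0038, 0.055])

```text
clock: 28.02
eef_pos: [0.5171, 0.2871, 0.2141]
tool_rot: [-0.05, 0.999, -0.001, -0.002]
ft_force: [0.1, 0.3, 0.1]
grip_width: 0.0552
grasp_force: 0.0
```

Request:
jog_arm(motion=[0, 0, 0, -0.0031, 0.0356, 0, 0.055, 0, 0, 0, -0.0031, 0.0356, 0, 0.055, 0, 0, 0, -0.0031, 0.0356, 0, 0.055])

```text
clock: 28.4
eef_pos: [0.5173, 0.3134, 0.2149]
tool_rot: [-0.05, 0.999, -0.001, -0.002]
ft_force: [0.3, -0.2, 0.2]
grip_width: 0.0547
grasp_force: 0.0
```

```bash
python3 - <<'E'
from h import *
st(); print(to(.5177,.3144,.1185))
E
```

```text
t 28.4 p [0.5173 0.3134 0.2149] yaw 0.0991 zt [-0.003 -0.002 -1.   ] w 0.0547 F [ 0.3 -0.2  0.2] g 0.0
[-0.0009  0.0011  0.0964]
```

Request:
jog_arm(motion=[0, 0, 0, -0.0006, 0.0013, 0.05, 0.055, 0, 0, 0, -0.0006, 0.0013, 0.1, 0.055, 0, 0, 0, -0.0006, 0.0013, 0.1188, 0.055, 0, 0, 0, -0.0006, 0.0013, 0.1188, 0.055, 0, 0, 0, -0.0006, 0.0013, 0.1188, 0.0, 0, 0, 0, -0.0006, 0.0013, 0.1188, 0.0, 0, 0, 0, -0.0006, 0.0013, 0.1188, 0.0, 0, 0, 0, -0.0006, 0.0013, 0.1188, 0.0])

```text
clock: 29.4
eef_pos: [0.5197, 0.3155, 0.1238]
tool_rot: [-0.049, 0.999, 0.0, 0.002]
ft_force: [0.1, -3.2, 5.2]
grip_width: 0.0183
grasp_force: 58.8
```

```bash
python3 -c "from h import *;st()"
```

```text
t 29.4 p [0.5197 0.3155 0.1238] yaw 0.0989 zt [ 0.004  0.001 -1.   ] w 0.0183 F [ 0.1 -3.2  5.2] g 58.8
```

Request:
jog_arm(motion=[0, 0, 0, 0, 0, -0.0125, 0, 0, 0, 0, 0, 0, -0.0375, 0, 0, 0, 0, 0, 0, -0.075, 0, 0, 0, 0, 0, 0, -0.1, 0, 0, 0, 0, 0, 0, -0.1063, 0, 0, 0, 0, 0, 0, -0.1063, 0])

```text
clock: 30.15
eef_pos: [0.5182, 0.3155, 0.2064]
tool_rot: [-0.05, 0.999, -0.0, -0.0]
ft_force: [0.1, 0.9, -2.5]
grip_width: 0.0177
grasp_force: 58.7
```

```bash
python3 - <<'E'
from h import *
st();print(to(.6426,-.1004,.2), to(.517,.2,.2))
E
```

```text
t 30.15 p [0.5182 0.3155 0.2064] yaw 0.0994 zt [-0.001 -0.    -1.   ] w 0.0177 F [ 0.1  0.9 -2.5] g 58.7
[-0.0825 -0.4262  0.0064] [ 0.0127 -0.1148  0.0064]
```

In the tool's units: -0.4262 m / 0.8 = -0.5328, 0.01 m / 0.8 = 0.0125.

Request:
jog_arm(motion=[0, 0, 0, 0.0038, -0.0313, 0, 0, 0, 0, 0, 0.0088, -0.0813, 0, 0, 0, 0, 0, 0.0125, -0.1375, 0, 0, 0, 0, 0, -0.0063, -0.2, 0, 0, 0, 0, 0, -0.025, -0.2625, 0, 0, 0, 0, 0, -0.0438, -0.325, 0, 0, 0, 0, 0, -0.0625, -0.3875, 0, 0, 0, 0, 0, -0.0813, -0.45, 0, 0, 0, 0, 0, -0.0975, -0.5063, 0, 0, 0, 0, 0, -0.1038, -0.5328, 0, 0])

```text
clock: 31.4
eef_pos: [0.643, -0.1029, 0.2046]
tool_rot: [-0.048, 0.999, 0.0, -0.002]
ft_force: [0.4, -0.8, -2.2]
grip_width: 0.018
grasp_force: 58.9
```

Request:
jog_arm(motion=[0, 0, 0, 0, 0, 0, 0, 0, 0, 0, 0, 0, 0, 0])

```text
clock: 31.65
eef_pos: [0.6427, -0.0992, 0.2061]
tool_rot: [-0.05, 0.999, 0.001, -0.001]
ft_force: [-0.3, 1.1, -2.8]
grip_width: 0.0181
grasp_force: 58.9
```

```bash
python3 -c "from h import *;st();print(to(.643,-.1004,.12))"
```

```text
t 31.65 p [ 0.6427 -0.0992  0.2061] yaw 0.1003 zt [-0.002  0.001 -1.   ] w 0.0181 F [-0.3  1.1 -2.8] g 58.9
[-0.0004 -0.0013  0.0861]
```

In the tool's units: 0.091 m / 0.8 = 0.1138, 0.089 m / 0.8 = 0.1113.

Request:
jog_arm(motion=[0, 0, 0, 0, -0.001, 0.0375, 0, 0, 0, 0, 0, -0.001, 0.075, 0, 0, 0, 0, 0, -0.001, 0.1, 0, 0, 0, 0, 0, -0.001, 0.1075, 0, 0, 0, 0, 0, -0.001, 0.1113, 0, 0, 0, 0, 0, -0.001, 0.1138, 0, 0, 0, 0, 0, -0.001, 0.1138, 0])

```text
clock: 32.52
eef_pos: [0.6438, -0.1012, 0.1166]
tool_rot: [-0.05, 0.999, -0.0, 0.001]
ft_force: [0.2, -0.0, -1.7]
grip_width: 0.018
grasp_force: 58.9
```

Request:
jog_arm(motion=[0, 0, 0, 0, 0, 0.0013, 0, 0, 0, 0, 0, 0, 0.0025, 0, 0, 0, 0, 0, 0, 0.0025, 0])

```text
clock: 32.9
eef_pos: [0.6442, -0.1017, 0.1158]
tool_rot: [-0.049, 0.999, -0.0, 0.001]
ft_force: [-1.3, -0.7, 4.1]
grip_width: 0.018
grasp_force: 59.7
```

Contact. Release and go for the canister, which stands at (.5966,.3007).

In the tool's units: -0.095 m / 0.8 = -0.1188, -0.075 m / 0.8 = -0.0938.

Request:
jog_arm(motion=[0, 0, 0, 0, 0, -0.0013, 0.055, 0, 0, 0, 0, 0, -0.0013, 0.055, 0, 0, 0, 0, 0, -0.0013, 0.055, 0, 0, 0, 0, 0, -0.0375, 0.055, 0, 0, 0, 0, 0, -0.0938, 0.055, 0, 0, 0, 0, 0, -0.1188, 0.055, 0, 0, 0, 0, 0, -0.1188, 0.055])

```text
clock: 33.78
eef_pos: [0.6446, -0.1014, 0.2109]
tool_rot: [-0.05, 0.999, -0.0, 0.002]
ft_force: [-0.1, -0.3, 0.5]
grip_width: 0.0551
grasp_force: 0.0
```

```bash
python3 -c "from h import *;st();print(to(.5964,.3007,.212))"
```

```text
t 33.775 p [ 0.6446 -0.1014  0.2109] yaw 0.0992 zt [ 0.004 -0.001 -1.   ] w 0.0551 F [-0.1 -0.3  0.5] g 0.0
[ 0.0081  0.4049 -0.0016]
```

In the tool's units: 0.405 m / 0.8 = 0.5063, 0.39 m / 0.8 = 0.4875.

Request:
jog_arm(motion=[0, 0, 0, 0.0013, 0.05, 0, 0.055, 0, 0, 0, 0.0025, 0.1125, 0, 0.055, 0, 0, 0, 0.0038, 0.175, 0, 0.055, 0, 0, 0, 0.005, 0.2375, 0, 0.055, 0, 0, 0, 0.0063, 0.3, 0, 0.055, 0, 0, 0, 0.0075, 0.3625, 0, 0.055, 0, 0, 0, 0.0088, 0.425, 0, 0.055, 0, 0, 0, 0.01, 0.4875, 0, 0.055, 0, 0, 0, 0.01, 0.5063, 0, 0.055, 0, 0, 0, 0.01, 0.5063, 0, 0.055])

```text
clock: 35.02
eef_pos: [0.5945, 0.3014, 0.207]
tool_rot: [-0.05, 0.999, -0.001, -0.001]
ft_force: [-0.6, -0.4, -0.6]
grip_width: 0.055
grasp_force: 0.0
```

Request:
jog_arm(motion=[0, 0, 0, 0, 0, 0, 0.055])

```text
clock: 35.15
eef_pos: [0.5954, 0.2993, 0.2081]
tool_rot: [-0.049, 0.999, -0.001, -0.001]
ft_force: [0.0, -0.2, 0.0]
grip_width: 0.0552
grasp_force: 0.0
```

```bash
python3 -c "from h import *;st();print(to(.5964,.3007,.121))"
```

```text
t 35.15 p [0.5954 0.2993 0.2081] yaw 0.0976 zt [-0.001 -0.001 -1.   ] w 0.0552 F [ 0.  -0.2  0. ] g 0.0
[-0.0012  0.0014  0.0871]
```

In the tool's units: 0.087 m / 0.8 = 0.1088, 0.07 m / 0.8 = 0.0875.

Request:
jog_arm(motion=[0, 0, 0, -0.0006, 0.001, 0.05, 0.055, 0, 0, 0, -0.0006, 0.001, 0.0875, 0.055, 0, 0, 0, -0.0006, 0.001, 0.1088, 0.055, 0, 0, 0, -0.0006, 0.001, 0.1088, 0.055, 0, 0, 0, -0.0006, 0.001, 0.1088, 0.0, 0, 0, 0, -0.0006, 0.001, 0.1088, 0.0, 0, 0, 0, -0.0006, 0.001, 0.1088, 0.0, 0, 0, 0, -0.0006, 0.001, 0.1088, 0.0])

```text
clock: 36.15
eef_pos: [0.5968, 0.3018, 0.1237]
tool_rot: [-0.049, 0.999, 0.0, 0.002]
ft_force: [0.5, -2.7, 6.0]
grip_width: 0.0216
grasp_force: 59.5
```

```bash
python3 -c "from h import *;st()"
```

```text
t 36.15 p [0.5968 0.3018 0.1237] yaw 0.0989 zt [ 0.003  0.    -1.   ] w 0.0216 F [ 0.5 -2.7  6. ] g 59.5
```

Request:
jog_arm(motion=[0, 0, 0, 0, 0, -0.0125, 0, 0, 0, 0, 0, 0, -0.0375, 0, 0, 0, 0, 0, 0, -0.075, 0, 0, 0, 0, 0, 0, -0.1, 0, 0, 0, 0, 0, 0, -0.1063, 0, 0, 0, 0, 0, 0, -0.1063, 0])

```text
clock: 36.9
eef_pos: [0.5954, 0.302, 0.2063]
tool_rot: [-0.05, 0.999, -0.0, -0.0]
ft_force: [-0.8, 0.0, -2.1]
grip_width: 0.0218
grasp_force: 58.9
```

```bash
python3 - <<'E'
from h import *
st();print(to(.6292,.0445,.2))
E
```

```text
t 36.9 p [0.5954 0.302  0.2063] yaw 0.0995 zt [-0.001 -0.    -1.   ] w 0.0218 F [-0.8  0.  -2.1] g 58.9
[-0.0081 -0.2596  0.0063]
```

In the tool's units: -0.2596 m / 0.8 = -0.3245, -0.0075 m / 0.8 = -0.0094.

Request:
jog_arm(motion=[0, 0, 0, -0.0013, -0.025, 0, 0, 0, 0, 0, -0.0025, -0.0813, 0, 0, 0, 0, 0, -0.0038, -0.1438, 0, 0, 0, 0, 0, -0.0063, -0.2063, 0, 0, 0, 0, 0, -0.0075, -0.2688, 0, 0, 0, 0, 0, -0.0094, -0.31, 0, 0, 0, 0, 0, -0.0094, -0.3245, 0, 0, 0, 0, 0, -0.0094, -0.3245, 0, 0, 0, 0, 0, -0.0094, -0.3245, 0, 0])

```text
clock: 38.02
eef_pos: [0.6285, 0.0452, 0.2065]
tool_rot: [-0.05, 0.999, 0.0, -0.0]
ft_force: [0.2, -0.4, -1.7]
grip_width: 0.0221
grasp_force: 59.1
```

Request:
jog_arm(motion=[0, 0, 0, 0, 0, 0.0375, 0, 0, 0, 0, 0, 0, 0.075, 0, 0, 0, 0, 0, 0, 0.1, 0, 0, 0, 0, 0, 0, 0.1075, 0, 0, 0, 0, 0, 0, 0.1113, 0, 0, 0, 0, 0, 0, 0.1138, 0, 0, 0, 0, 0, 0, 0.1138, 0])

```text
clock: 38.9
eef_pos: [0.6294, 0.0444, 0.1166]
tool_rot: [-0.05, 0.999, 0.0, 0.001]
ft_force: [0.6, -0.3, -0.8]
grip_width: 0.0218
grasp_force: 59.1
```

Request:
jog_arm(motion=[0, 0, 0, 0, 0, 0.0013, 0, 0, 0, 0, 0, 0, 0.0025, 0, 0, 0, 0, 0, 0, 0.0025, 0])

```text
clock: 39.28
eef_pos: [0.6297, 0.0441, 0.1156]
tool_rot: [-0.049, 0.999, -0.0, 0.001]
ft_force: [-0.5, -0.3, 5.6]
grip_width: 0.0218
grasp_force: 59.8
```

Contact. Release and fetch the vase, standing at (.439,.3288).

In the tool's units: -0.095 m / 0.8 = -0.1188, -0.075 m / 0.8 = -0.0938.

Request:
jog_arm(motion=[0, 0, 0, 0, 0, -0.0013, 0.055, 0, 0, 0, 0, 0, -0.0013, 0.055, 0, 0, 0, 0, 0, -0.0013, 0.055, 0, 0, 0, 0, 0, -0.0375, 0.055, 0, 0, 0, 0, 0, -0.0938, 0.055, 0, 0, 0, 0, 0, -0.1188, 0.055, 0, 0, 0, 0, 0, -0.1188, 0.055])

```text
clock: 40.15
eef_pos: [0.6301, 0.0444, 0.2108]
tool_rot: [-0.05, 0.999, 0.0, 0.002]
ft_force: [0.7, 0.2, 0.0]
grip_width: 0.0552
grasp_force: 0.0
```

```bash
python3 -c "from h import *;st();print(to(.439,.3288,.212))"
```

```text
t 40.15 p [0.6301 0.0444 0.2108] yaw 0.0993 zt [ 0.004  0.    -1.   ] w 0.0552 F [0.7 0.2 0. ] g 0.0
[ 0.162   0.302  -0.0019]
```

In the tool's units: 0.302 m / 0.8 = 0.3775, 0.292 m / 0.8 = 0.365.

Request:
jog_arm(motion=[0, 0, 0, 0.0325, 0.0625, 0, 0.055, 0, 0, 0, 0.065, 0.125, 0, 0.055, 0, 0, 0, 0.0988, 0.1875, 0, 0.055, 0, 0, 0, 0.1313, 0.25, 0, 0.055, 0, 0, 0, 0.1638, 0.3125, 0, 0.055, 0, 0, 0, 0.1938, 0.365, 0, 0.055, 0, 0, 0, 0.2025, 0.3775, 0, 0.055, 0, 0, 0, 0.2025, 0.3775, 0, 0.055, 0, 0, 0, 0.2025, 0.3775, 0, 0.055])

```text
clock: 41.28
eef_pos: [0.4383, 0.3276, 0.2082]
tool_rot: [-0.049, 0.999, -0.0, -0.0]
ft_force: [-0.5, 0.1, -0.3]
grip_width: 0.055
grasp_force: 0.0
```

```bash
python3 -c "from h import *;st();print(to(.439,.3288,.122))"
```

```text
t 41.275 p [0.4383 0.3276 0.2082] yaw 0.0976 zt [-0.    -0.001 -1.   ] w 0.055 F [-0.5  0.1 -0.3] g 0.0
[-0.0008  0.0013  0.0862]
```

Request:
jog_arm(motion=[0, 0, 0, -0.0006, 0.001, 0.05, 0.055, 0, 0, 0, -0.0006, 0.001, 0.0875, 0.055, 0, 0, 0, -0.0006, 0.001, 0.1075, 0.055, 0, 0, 0, -0.0006, 0.001, 0.1075, 0.055, 0, 0, 0, -0.0006, 0.001, 0.1075, 0.0, 0, 0, 0, -0.0006, 0.001, 0.1075, 0.0, 0, 0, 0, -0.0006, 0.001, 0.1075, 0.0, 0, 0, 0, -0.0006, 0.001, 0.1075, 0.0])

```text
clock: 42.28
eef_pos: [0.4391, 0.3298, 0.1242]
tool_rot: [-0.05, 0.999, 0.0, 0.001]
ft_force: [0.8, -2.2, 6.5]
grip_width: 0.0249
grasp_force: 59.4
```

```bash
python3 -c "from h import *;st()"
```

```text
t 42.275 p [0.4391 0.3298 0.1242] yaw 0.0991 zt [ 0.003  0.001 -1.   ] w 0.0249 F [ 0.8 -2.2  6.5] g 59.4
```

Request:
jog_arm(motion=[0, 0, 0, 0, 0, -0.0125, 0, 0, 0, 0, 0, 0, -0.0375, 0, 0, 0, 0, 0, 0, -0.075, 0, 0, 0, 0, 0, 0, -0.1, 0, 0, 0, 0, 0, 0, -0.1063, 0, 0, 0, 0, 0, 0, -0.1063, 0])

```text
clock: 43.02
eef_pos: [0.4379, 0.3295, 0.2074]
tool_rot: [-0.05, 0.999, -0.0, -0.0]
ft_force: [-0.0, -0.4, -2.5]
grip_width: 0.025
grasp_force: 59.2
```

```bash
python3 - <<'E'
from h import *
st();print(to(.5602,-.0384,.2))
E
```

```text
t 43.025 p [0.4379 0.3295 0.2074] yaw 0.0994 zt [-0.001 -0.    -1.   ] w 0.025 F [-0.  -0.4 -2.5] g 59.2
[-0.0852 -0.3783  0.0074]
```

In the tool's units: -0.3783 m / 0.8 = -0.4729, -0.364 m / 0.8 = -0.455.

Request:
jog_arm(motion=[0, 0, 0, -0.0038, -0.0313, 0, 0, 0, 0, 0, -0.0163, -0.0938, 0, 0, 0, 0, 0, -0.03, -0.1625, 0, 0, 0, 0, 0, -0.0438, -0.225, 0, 0, 0, 0, 0, -0.0575, -0.2875, 0, 0, 0, 0, 0, -0.0713, -0.35, 0, 0, 0, 0, 0, -0.0863, -0.4125, 0, 0, 0, 0, 0, -0.1013, -0.455, 0, 0, 0, 0, 0, -0.1063, -0.4729, 0, 0, 0, 0, 0, -0.1063, -0.4729, 0, 0])

```text
clock: 44.28
eef_pos: [0.5597, -0.0388, 0.2066]
tool_rot: [-0.049, 0.999, 0.0, -0.001]
ft_force: [-0.3, 0.2, -2.5]
grip_width: 0.025
grasp_force: 59.4
```

Request:
jog_arm(motion=[0, 0, 0, 0, 0, 0, 0, 0, 0, 0, 0, 0, 0.0375, 0, 0, 0, 0, 0, 0, 0.075, 0, 0, 0, 0, 0, 0, 0.1, 0, 0, 0, 0, 0, 0, 0.1075, 0, 0, 0, 0, 0, 0, 0.1113, 0, 0, 0, 0, 0, 0, 0.1138, 0, 0, 0, 0, 0, 0, 0.1138, 0])

```text
clock: 45.28
eef_pos: [0.5607, -0.0384, 0.1175]
tool_rot: [-0.05, 0.999, -0.0, 0.001]
ft_force: [0.7, -0.6, -1.9]
grip_width: 0.025
grasp_force: 59.4
```

Request:
jog_arm(motion=[0, 0, 0, 0, 0, 0.0013, 0, 0, 0, 0, 0, 0, 0.0025, 0, 0, 0, 0, 0, 0, 0.0025, 0])

```text
clock: 45.65
eef_pos: [0.5611, -0.0387, 0.1162]
tool_rot: [-0.049, 0.999, -0.0, 0.001]
ft_force: [-0.9, -0.7, 5.6]
grip_width: 0.0254
grasp_force: 60.0
```

Release, rise clear, draw back, and check with the top view.

In the tool's units: 0.22 m / 0.8 = 0.275, 0.19 m / 0.8 = 0.2375.

Request:
jog_arm(motion=[0, 0, 0, 0, 0, -0.0013, 0.055, 0, 0, 0, 0, 0, -0.0013, 0.055, 0, 0, 0, 0, 0, -0.0013, 0.055, 0, 0, 0, 0, 0, -0.0375, 0.055, 0, 0, 0, 0, 0, -0.0938, 0.055, 0, 0, 0, 0.025, 0, -0.15, 0.055, 0, 0, 0, 0.1, 0.025, -0.1625, 0.055, 0, 0, 0, 0.175, 0.0625, -0.1625, 0.055, 0, 0, 0, 0.2375, 0.1, -0.1625, 0.055, 0, 0, 0, 0.275, 0.1625, -0.1625, 0.055])

```text
clock: 46.9
eef_pos: [0.3261, 0.069, 0.2448]
tool_rot: [-0.048, 0.999, 0.0, 0.0]
ft_force: [1.4, 1.1, -0.2]
grip_width: 0.0549
grasp_force: 0.0
```

Request:
jog_arm(motion=[0, 0, 0, 0, 0.0625, 0, 0.055, 0, 0, 0, 0, 0.125, 0, 0.055, 0, 0, 0, 0, 0.1875, 0, 0.055, 0, 0, 0, 0, 0.1875, 0, 0.055])

```text
clock: 47.4
eef_pos: [0.313, 0.221, 0.2446]
tool_rot: [-0.053, 0.999, 0.0, -0.0]
ft_force: [-0.6, -0.4, 0.5]
grip_width: 0.0544
grasp_force: 0.0
```

```bash
python3 - <<'E'
from h import *
st()
t=bot.camera('top')[...,::-1]; s=bot.camera('scene')[...,::-1]; cv2.imwrite('pics/t9.png',t)
a=cv2.imread('pics/tc.png'); b=cv2.resize(t[180:284,262:416],(770,520),interpolation=2)
w=cv2.resize(t[160:320,400:540],(260,297)); z=cv2.resize(s[180:400,100:400],(410,297))
o=np.zeros((600,780,3),np.uint8); o[:297,:385]=cv2.resize(a,(385,297)); o[:297,390:775]=cv2.resize(b,(385,297)); o[300:597,:410]=z; o[300:597,420:680]=w
cv2.imwrite('pics/fin.png',o)
E
```

```text
t 47.4 p [0.313  0.221  0.2446] yaw 0.1054 zt [-0.  0. -1.] w 0.0544 F [-0.6 -0.4  0.5] g 0.0
```

View pics/fin.png

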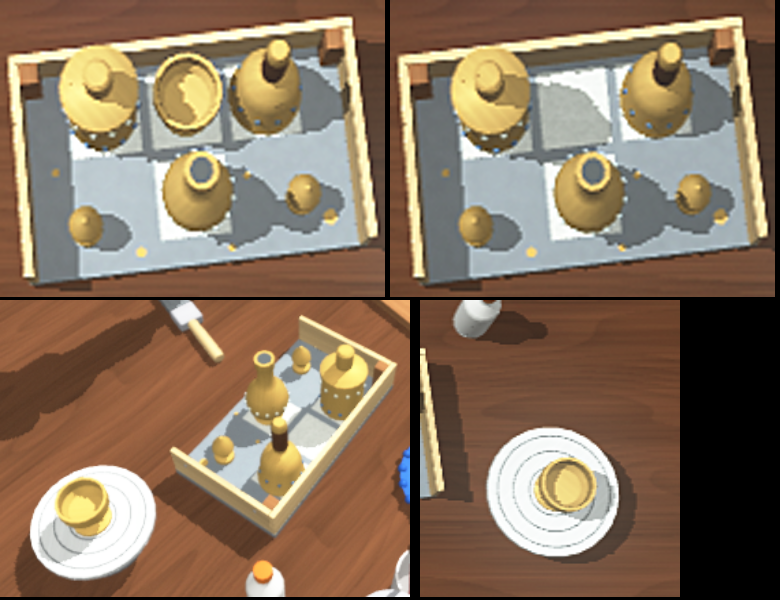

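Before/after crops match: all three pieces are back on their slips, the buds have not moved, and the bowl is upright with its foot at the wheel's centre.

```bash
python3 -c "
from workcell import bot
print(bot.job_done())"
```

```text
the job is handed in; nothing more can be done
None
```

The bowl stands upright near the middle of the wheel (about 3 mm off by the wrist camera), the canister, vase and bell are back on their drying spots, and the buds look undisturbed; I handed the job in just after 47.4 s.

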